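# Vent the dry chamber, crack its sticky lid and hold it ajar

### The job

Open the vent of the dry-storage chamber by turning the black lever on its lid all the way round, until it points to the back over the nozzle. Then take the lid by its bar handle, pull it free from its sticky gasket without letting it fly up, and finish still holding it by the handle, steady, with the lid's front edge about 3 cm above the rim. Never lift the front edge more than 6 cm, and leave everything else on the table where it is.

Things in the scene. Friction and masses are not known exactly. Their poses are not given: they have to be found in the camera images.
- chamber: Dry-storage chamber, fixed: white ribbed plastic tub 170x210x110 mm (x, y, z); origin at the centre of its underside. Its x axis points from its front (lid handle, robot side) to its back (hinge), y to its left, z up. Its hinged lid, 176x216x12 mm, is a clear pane in a grey frame; shut, its underside is at z = 110 mm, its top at 122 mm, and it spans x = -91 to +85 mm.
- lid (a joint): Lid angle, rad: 0 = shut, grows as the front edge rises, stop at 0.42. Hinge along chamber y at x = +85 mm, z = 110 mm. The gasket is sticky: it takes about 15 N straight up at the handle to break it; the pull peaks in the first 2 mm of lift, fades over the next 8 mm and then about 3 N, mostly the lid's weight (0.36 kg +-25 %), is left. It gives way suddenly; let go, the lid falls shut.
- lid_bar (a point): Centre of the lid's bar handle, on the bar's axis: dark steel round bar 10 mm thick, 96 mm long along chamber y, on two end posts near the lid's front edge, 36 mm above the lid's top. Lid shut: chamber x = -65, y = 0, z = 158 mm, which is 150 mm in front of and 48 mm above the hinge axis. Nothing on the lid within 60 mm of it in front or behind.
- lid_edge (a point): Middle of the lid's front edge, on its underside, 176 mm from the hinge axis; with the lid shut it is at chamber x = -91 mm, y = 0, z = 110 mm.
- vent (a joint): Vent lever angle, rad: 0 = closed, lever across, pointing to the chamber's left (+y); 1.57 (stop) = open, pointing straight back (+x) in line over the steel nozzle. Grows clockwise seen from above; stays where it is left; about 1 N at its end turns it. Starts between 0 and 0.35.
- vent_axis (a point): Point on the vent lever's vertical turning axis, level with the top of its hub; chamber x = +25 mm, y = 0, z = 152 mm with the lid shut. The hub is 25 mm across and 20 mm tall.
- vent_tip (a point): Outer end of the vent lever, 60 mm from its axis, level with the hub's top. The lever is a black bar 10 mm thick and 18 mm tall whose top is flush with the hub's top; its underside is 12 mm above the lid.
- tweezers: Bystander: steel tweezers, 14x126x6 mm, lying on the table along the chamber's right side; origin at the centre of its underside.
- amber_bottle: Bystander: amber bottle with white cap, 42x42x86 mm, standing by the chamber's left side; origin at the centre of its underside.
- cover_slip_box: Bystander: small pale carton, 79x116x32 mm, on the right; origin at the centre of its underside.
- syringe: Bystander: plastic syringe lying down, 37x118x28 mm, on the right; origin at the centre of its underside.
- weight_box: Bystander: closed wooden box, 69x130x43 mm, on the left; origin at the centre of its underside.

How it is judged:
By the outcome, as a careful person would: the job done as asked, in the order asked, and still so for the second after the job is handed in, while the arm keeps its last pose, push and grip.
It also fails if it takes over 43 s, if anything falls off the work surface, if the arm or the gripper's body presses on something with over 40 N, if the wrist force passes 120 N, or if a joint passes its speed limit or range.

### The arm

A 7-joint arm with a two-finger parallel gripper is mounted at the origin on a cart in front of the work surface, level with it; the furniture and walls round the work are solid. World frame = base frame: x ahead of the robot, y to its left, z up, the work surface at z = 0. Lengths are in m, angles in rad, forces in N, time in s.
With the tool pointing down it reaches from about 0.4 to 0.85 m from the base axis. Payload 10.4 kg.
Tool frame: the origin (TCP) lies midway between the tips of the shut fingers; the grasp point (between the pads) lies 19 mm behind it; z points along the fingers, y is the line along which they close (so a half turn about z gives the same grasp; the last joint's range is limited). The gripper opens to 87 mm and grips with 3 to 60 N. Pads are 19 mm wide; open, the fingers measure 117 mm over their backs; the gripper's body (75 mm by 190 mm) begins 51 mm behind the grasp point.
Start: joints at [-1.215, 0.332, -0.065, 1.46, 0.022, 1.35, -0.088], TCP at [0.231, 0.581, 0.223] pointing down, gripper open.
Joint ranges: [-2.6, 2.6], [-0.5, 2.12], [-1.47, 1.34], [0.16, 2.42], [-1.27, 4.41], [0.06, 2.06], [-2.6, 2.6]. Speed limits (rad/s): [2.22, 2.22, 2.79, 2.79, 3.14, 3.14, 3.14].

### API

Orientations are given as a unit quaternion [x, y, z, w].
In Python, from bench import r gives the robot as it stands.
- The arm moves only by the tool arm_command, never from a script. Its argument "moves" is one flat list of numbers, 4 for each row, row after row: the shift along the tool's x, y, z in cm, then the turn about the tool's z in degrees. A call has 1 to 12 rows; each row shifts and turns the commanded pose from where the row before left it, along the tool's axes as they then stand; what a row does not reach is not made up. A row lasts 1/12 s, in which the tool goes at most 41.7 mm and 7.16 degrees, less where a joint would pass 70% of its speed; a pose out of reach is approached as far as the arm can. A call with a gripper value outside its range is refused whole. "fingers" is the opening in per cent of the stroke, from 0 (shut) to 100 (fully open), set as the call begins (left out, the last holds). The fingers move at their own pace and stop on an object; "squeeze" is the grip in N (left out, the last holds). Time passes only in rows, so rows that do not move let the fingers close. It gives the time, the measured TCP pose, the force, the opening and the grip force at its end, in the units of the state.
- r.read_state(): the state, without advancing time (a new reading comes with each control period).
- r.camera(name): name is "scene" or "top" or "wrist"; returns the picture (400x640x3 uint8, red, green, blue); there is no depth.
- r.camera_info(name): a dict with "fx", "fy", "cx", "cy" (pixels), "origin" and "attitude" of the camera in the world. Camera axes: x right, y up, looking along -z (the intrinsics and any distortion apply to the point x, -y, -z); pixel columns grow to the right and rows downward; lengths in m; the calibration is good to about 2 mm. A picture is of the moment at which its call begins: read the wrist's pose just before it. camera_info takes no time and is no camera call; for the wrist camera it gives the pose at the moment of the call.
- r.close_job(): hands the job in; it is judged then, once.
The state is a dict: "time": time; "joint_positions": joint angles; "joint_vel": joint speeds; "joint_torque": joint torques, N m; "ee_pos": TCP position; "eef_rot": TCP orientation; "ft_force": force on the tool from outside, world axes, zero at the start; "torque": the same for the moment, N m; "width": finger opening in m; "grip_force": force on a finger pad.
Only numpy, scipy, OpenCV 4.12 (cv2) and the standard library are available. Lean on these libraries where they do the work, as an engineer would, in place of code of your own. Each camera call takes 0.05 s, during which the arm holds its last target. There are 200 camera calls.

## Working session

There is one attempt and no reset: what is moved stays moved. The work goes in short steps, Python scripts to look and compute and a tool call to move; the robot and the scene stay as the last step left them, time stands still between calls to the robot, and variables do not carry over. Pictures are saved under pics/ and viewed, at most 10 in all, crops included, and the job is handed in when it is done.

Besides the shell and the picture viewer there is one more tool, called after "Emit:" by a JSON object that holds its "api" and its "payload". arm_command: Moves the arm, as the interface text tells. Its arguments: {"type":"object","properties":{"moves":{"type":"array"},"fingers":{"type":"number"},"squeeze":{"type":"number"}},"required":["moves"]}

```bash
mkdir -p pics
cat > h.py <<'E'
import numpy as np, cv2
from scipy.spatial.transform import Rotation as R
from bench import r
def shot(n,f):
    i=r.camera_info(n); im=r.camera(n); cv2.imwrite('pics/'+f,im[:,:,::-1]); return im,i
def ray(i,u,v):
    A=att(i); d=A@np.array([(u-i['cx'])/i['fx'],-(v-i['cy'])/i['fy'],-1.]); return np.array(i['origin']),d
def att(i):
    a=np.array(i['attitude'],float); return R.from_quat(a).as_matrix() if a.size==4 else a.reshape(3,3)
def onz(i,u,v,z):
    o,d=ray(i,u,v); return o+d*(z-o[2])/d[2]
def proj(i,p):
    c=att(i).T@(np.array(p)-i['origin']); return i['cx']+i['fx']*c[0]/-c[2], i['cy']-i['fy']*c[1]/-c[2]
E
python3 - <<'E'
from h import *
for n in('top','scene'):
    im,i=shot(n,n+'0.png'); print(n,i)
s=r.read_state(); print(s)
E
```

```text
top {'fx': 489.022157553685, 'fy': 489.022157553685, 'cx': 323.99511869241064, 'cy': 199.8369662210318, 'origin': array([ 0.21378067, -0.01288413,  1.3905938 ]), 'attitude': array([ 0.08598487, -0.08455866, -0.69707926,  0.70677927])}
scene {'fx': 384.8390858135658, 'fy': 384.8390858135658, 'cx': 315.3011477284442, 'cy': 204.79875508376105, 'origin': array([ 0.10627429, -0.74050906,  0.88380544]), 'attitude': array([ 0.39494735, -0.09668863, -0.22258884,  0.88607116])}
{'time': 0.1, 'joint_positions': array([-1.21459456,  0.33276553, -0.06471042,  1.46084768,  0.02157732,
        1.34989451, -0.08850045]), 'joint_vel': array([ 0.00029538,  0.00075391, -0.00036898, -0.00135491, -0.00011711,
        0.00067213, -0.0001479 ]), 'joint_torque': array([ 1.77549173e-03, -6.24538565e+01,  2.49232014e-02, -3.90714419e+01,
       -6.12699660e-02,  3.65300733e-02,  4.22219068e-05]), 'ee_pos': array([0.23099359, 0.58038034, 0.22186507]), 'eef_rot': array([ 1.88258980e-01,  9.82119231e-01, -6.02147101e-04, -1.00090063e-04]), 'ft_force': array([ 0.0353533 , -0.28375529, -0.95507574]), 'torque': array([0.00075669, 0.00193628, 0.01384985]), 'grip_force': 0.0, 'width': 0.08715384648467762}
```

View pics/top0.png

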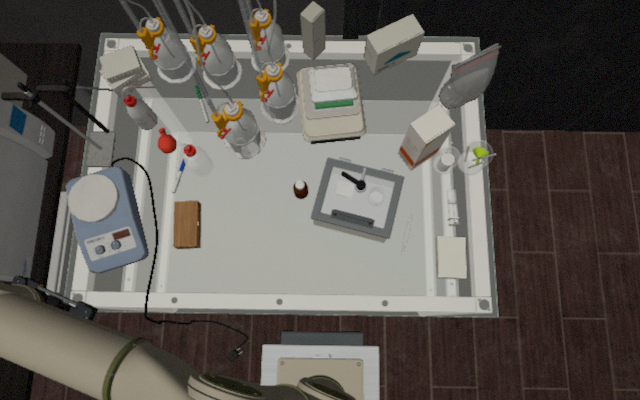

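View pics/scene0.png

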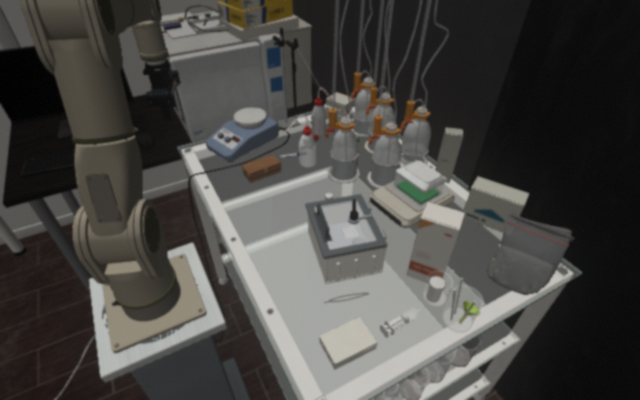

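The top view shows the chamber's grey lid around (358,198). The bar handle is near (353,220), the hub near (361,185), and the lever points to about (344,176). The bottle is at (301,188) and the tweezers near (407,235).

Run:
```python
from h import *
im,i=shot('top','t1.png')
c=im[145:255,300:425]; cv2.imwrite('pics/t1c.png',cv2.resize(c,None,fx=6,fy=5.4,interpolation=cv2.INTER_CUBIC)[:,:,::-1])
hsv=cv2.cvtColor(im,cv2.COLOR_RGB2HSV); 
g=im.max(2).astype(int)
for lo,hi in((45,115),(0,45)):
    m=((g>=lo)&(g<hi)).astype(np.uint8); mm=np.zeros_like(m); mm[150:245,308:412]=m[150:245,308:412]
    cs,_=cv2.findContours(mm,cv2.RETR_EXTERNAL,cv2.CHAIN_APPROX_NONE)
    for k in sorted(cs,key=cv2.contourArea)[::-1][:3]:
        rc=cv2.minAreaRect(k); print(lo,cv2.contourArea(k),rc)
        b=cv2.boxPoints(rc)
        for z in((.122,) if lo else (.152,.158)): print(z,[onz(i,u,v,z).round(4).tolist() for u,v in b],onz(i,*rc[0],z).round(4))
```

```text
45 1933.5 ((357.11767578125, 198.0294189453125), (80.76435852050781, 64.51447296142578), 14.03624439239502)
0.122 [[0.4724, 0.0279, 0.122], [0.6473, -0.0113, 0.122], [0.5945, -0.2238, 0.122], [0.4229, -0.1785, 0.122]] [ 0.5328 -0.0966  0.122 ]
45 11.5 ((403.5, 158.0), (12.206002235412598, 1.7437145709991455), 54.462318420410156)
0.122 [[0.6599, -0.2121, 0.122], [0.6628, -0.2161, 0.122], [0.6345, -0.2347, 0.122], [0.6316, -0.2308, 0.122]] [ 0.6472 -0.2234  0.122 ]
45 3.5 ((353.93206787109375, 178.63771057128906), (27.712947845458984, 7.992448806762695), 34.38034439086914)
0.122 [[0.5989, -0.0511, 0.122], [0.6178, -0.0632, 0.122], [0.5745, -0.125, 0.122], [0.5559, -0.1128, 0.122]] [ 0.5867 -0.0881  0.122 ]
0 91.0 ((353.7424011230469, 179.1433868408203), (25.794187545776367, 8.01030445098877), 40.91437911987305)
0.152 [[0.5909, -0.0532, 0.152], [0.6079, -0.067, 0.152], [0.5621, -0.1184, 0.152], [0.5454, -0.1045, 0.152]] [ 0.5764 -0.0859  0.152 ]
0.158 [[0.5891, -0.053, 0.158], [0.6059, -0.0667, 0.158], [0.5604, -0.1178, 0.158], [0.5438, -0.1041, 0.158]] [ 0.5747 -0.0855  0.158 ]
0 0.0 ((334.5, 214.0), (1.0, 0.0), 180.0)
0.152 [[0.4818, -0.0372, 0.152], [0.4818, -0.0372, 0.152], [0.4818, -0.0347, 0.152], [0.4818, -0.0347, 0.152]] [ 0.4818 -0.0359  0.152 ]
0.158 [[0.4805, -0.0371, 0.158], [0.4805, -0.0371, 0.158], [0.4805, -0.0345, 0.158], [0.4805, -0.0345, 0.158]] [ 0.4805 -0.0358  0.158 ]
0 0.0 ((370.0, 223.0), (0.0, 0.0), 0.0)
0.152 [[0.4593, -0.1277, 0.152], [0.4593, -0.1277, 0.152], [0.4593, -0.1277, 0.152], [0.4593, -0.1277, 0.152]] [ 0.4593 -0.1277  0.152 ]
0.158 [[0.4581, -0.1271, 0.158], [0.4581, -0.1271, 0.158], [0.4581, -0.1271, 0.158], [0.4581, -0.1271, 0.158]] [ 0.4581 -0.1271  0.158 ]
```

View pics/t1c.png

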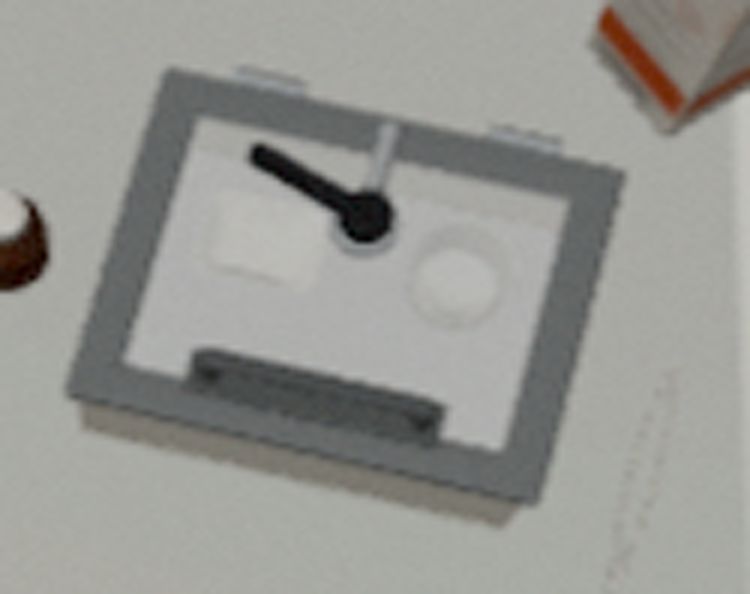

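```bash
cat > ch.py <<'E'
from h import *
i=r.camera_info('top')
q=lambda x,y:(300+x/6,145+y/5.4)
BL,BR,FR,FL=[onz(i,*q(*p),.122)[:2] for p in((168,70),(625,173),(537,500),(68,395))]
c=(BL+BR+FR+FL)/4
ax=(BL+BR-FL-FR); ax/=np.linalg.norm(ax); ay=(BL+FL-BR-FR); ay/=np.linalg.norm(ay)
yaw=np.arctan2(ax[1]-ay[0],ax[0]+ay[1]); ax=np.array([np.cos(yaw),np.sin(yaw)]); ay=np.array([-ax[1],ax[0]])
O=c+.003*ax
def W(x,y,z): return np.r_[O+ax*x+ay*y,z]
E
python3 - <<'E'
from ch import *
n=np.linalg.norm
print('sizes',n(BL-BR),n(FL-FR),n(BL-FL),n(BR-FR),'yaw',yaw,np.degrees(yaw),'O',O)
hub=onz(i,*q(366,215),.152); tip=onz(i,*q(257,152),.152)
print('hub',hub,'pred',W(.025,0,.152),'tip',tip,n(tip-hub))
d=(tip-hub)[:2]; print('lever chamber dir',d@ax,d@ay,'angle',np.arctan2(d@ax,d@ay))
f=lambda p:((proj(i,p)[0]-300)*6,(proj(i,p)[1]-145)*5.4)
for y in(-.048,0,.048): print('bar',W(-.065,y,.158),f(W(-.065,y,.158)),f(W(-.065,y,.122)))
s=r.read_state(); Rt=R.from_quat(s['eef_rot']).as_matrix(); print(Rt)
j=s['joint_positions']; print(np.degrees(j))
print('bottle',onz(i,301,182,.086), 'box', onz(i,413,165,.0))
E
```

```text
sizes 0.21279066026271332 0.2117575178399146 0.17343837784388078 0.17141617431854844 yaw -0.2438021869228883 -13.96883634674109 O [ 0.53808366 -0.10017995]
hub [ 0.56119475 -0.10491458  0.152     ] pred [ 0.56234434 -0.1062148   0.152     ] tip [ 0.59255458 -0.05701989  0.152     ] 0.05724806291141208
lever chamber dir 0.018870928516869553 0.05404839279775297 angle 0.3359162618822066
bar [ 0.46341897 -0.13106983  0.158     ] (np.float64(429.10533617612), np.float64(410.38289402215725)) (np.float64(421.4141546593046), np.float64(424.9202164896177))
bar [ 0.47500589 -0.08448933  0.158     ] (np.float64(320.26770142885357), np.float64(385.2152534259097)) (np.float64(315.533952786178), np.float64(400.3993284936371))
bar [ 0.48659281 -0.03790883  0.158     ] (np.float64(211.9379255521054), np.float64(360.1650502359096)) (np.float64(210.1344945237811), np.float64(375.9897763283871))
[[-9.29115079e-01  3.69790559e-01 -3.35509576e-04]
 [ 3.69790707e-01  9.29114552e-01 -9.91169980e-04]
 [-5.47984714e-05 -1.04497930e-03 -9.99999453e-01]]
[-69.591959    19.06384753  -3.70807223  83.69363308   1.23860591
  77.34235835  -5.07261117]
bottle [0.58551848 0.05648683 0.086     ] box [ 0.66727384 -0.2714618   0.        ]
```

The lid corners give 0.212 × 0.172 m, against 0.216 × 0.176 m stated. The hub falls within 2 mm of its predicted position and the lever reads 0.34 rad, so the measurements agree. I'll move above the near side of the lever with the fingers shut.

Emit:
{"api": "arm_command", "payload": {"moves": [-3, -2.63, 0, 0, -3, -2.63, 0, 0, -3, -2.63, 0, 0, -3, -2.63, 0, 0, -3, -2.63, 0, 0, -3, -2.63, 0, 0, -3, -2.63, 0, 0, -3, -2.63, 0, 0, -3, -2.63, 0, 0, -3, -2.63, 0, 0, -3, -2.63, 0, 0, -3, -2.63, 0, 0], "fingers": 0, "squeeze": 20}}

```text
time: 1.15
ee_pos: [0.4492, 0.1524, 0.2226]
eef_rot: [0.188, 0.982, 0.0, 0.0]
ft_force: [1.0, 0.3, 0.5]
width: 0.0151
grip_force: 0.0
```

Emit:
{"api": "arm_command", "payload": {"moves": [-3, -2.63, 0, 0, -3, -2.63, 0, 0, -3, -2.63, 0, 0, -3, -2.63, 0, 0, -3, -2.63, 0, 0, -3, -2.63, 0, 0, 0, 0, 0, 6.86, 0, 0, 0, 6.86, 0, 0, 0, 6.86, 0, 0, 0, 6.86, 0, 0, 0, 6.86, 0, 0, 0, 6.86]}}

```text
time: 2.15
ee_pos: [0.5576, -0.0588, 0.2223]
eef_rot: [0.524, 0.852, -0.0, -0.0]
ft_force: [-0.5, 0.4, -0.6]
width: 0.0004
grip_force: 0.0
```

Emit:
{"api": "arm_command", "payload": {"moves": [0, 0, 0, 6.86, 0, 0, 0, 6.86, 0, 0, 0, 6.86, 0, 0, 0, 6.86, 0, 0, 0, 6.86, 0, 0, 0, 6.86, 0, 0, 0, 0, 0, 0, 0, 0]}}

```text
time: 2.82
ee_pos: [0.5577, -0.0587, 0.2224]
eef_rot: [0.787, 0.617, -0.0, -0.0]
ft_force: [-0.0, -0.4, -0.1]
width: 0.0005
grip_force: 0.0
```

```bash
cat > st.py <<'E'
from ch import *
def st():
    s=r.read_state(); p=s['ee_pos']; d=p[:2]-O; Rt=R.from_quat(s['eef_rot']).as_matrix()
    print('t',round(s['time'],2),'chamber mm',(np.array([d@ax,d@ay,p[2]])*1000).round(1),'toolY deg',np.degrees(np.arctan2(Rt[1,1],Rt[0,1])).round(2),'tz',Rt[:,2].round(3),'F',s['ft_force'].round(1),'w',round(s['width'],4),'grip',round(s['grip_force'],1)); return s
if __name__=='__main__': st()
E
python3 - <<'E'
from st import *
st(); w,k=shot('wrist','w1.png'); shot('top','t2.png')
E
```

```text
t 2.82 chamber mm [  9.   45.  222.4] toolY deg -13.8 tz [-0.  0. -1.] F [-0.  -0.4 -0.1] w 0.0005 grip 0.0
```

View pics/w1.png

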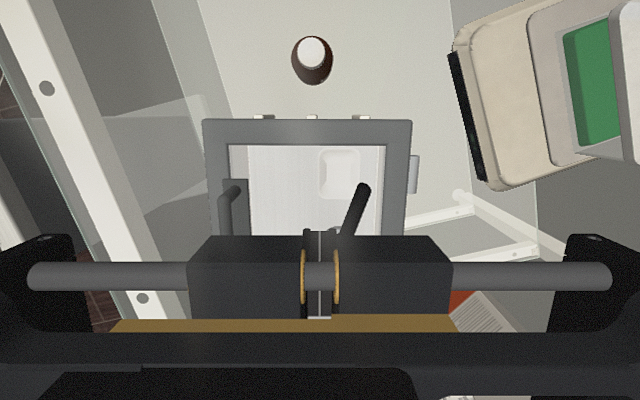

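The wrist view shows the lever tip at about (362,187), the bar handle's left end near (238,183), and the shut fingers centred at (319,240), which puts them on the front side of the lever. I'll cross-check the tip and bar by ray before descending.

Run:
```python
from st import *
k=r.camera_info('wrist')
for n,u,v,z in(('tip',362,185,.152),('barend',238,184,.158),('FL',203,121,.122),('BL',411,120,.122)):
    p=onz(k,u,v,z); d=p[:2]-O; print(n,p.round(4),'chamber',(d@ax*1000).round(1),(d@ay*1000).round(1))
```

```text
tip [ 0.5941 -0.0481  0.152 ] chamber 41.8 64.0
barend [ 0.5032 -0.0236  0.158 ] chamber -52.3 65.9
FL [0.4801 0.0284 0.122 ] chamber -87.3 110.8
BL [ 0.6469 -0.0117  0.122 ] chamber 84.2 112.1
```

Emit:
{"api": "arm_command", "payload": {"moves": [0, 0, 2, 0, 0, 0, 2, 0, 0, 0, 2, 0, 0, 0, 1.2, 0, 0, 0, 1, 0, 0, 0, 0, 0]}}

```text
time: 3.42
ee_pos: [0.5569, -0.0588, 0.1389]
eef_rot: [0.788, 0.616, -0.001, -0.001]
ft_force: [-0.6, 0.3, 1.1]
width: 0.0006
grip_force: 0.0
```

Emit:
{"api": "arm_command", "payload": {"moves": [0.2, 0.65, 0, 0, 0.09, 0.71, 0, 0, -0.01, 0.72, 0, 0, -0.13, 0.71, 0, 0, -0.23, 0.68, 0, 0, -0.33, 0.64, 0, 0]}}

```text
time: 3.92
ee_pos: [0.5975, -0.0729, 0.1407]
eef_rot: [0.788, 0.616, 0.0, -0.0]
ft_force: [-0.8, 1.7, -0.1]
width: 0.0005
grip_force: 0.8
```

Emit:
{"api": "arm_command", "payload": {"moves": [-0.42, 0.58, 0, 0, -0.5, 0.52, 0, 0, -0.58, 0.43, 0, 0, -0.41, 0.24, 0, 0, -0.44, 0.19, 0, 0, 0, 0, 0, 0]}}

```text
time: 4.42
ee_pos: [0.6098, -0.0969, 0.1403]
eef_rot: [0.787, 0.616, 0.001, -0.003]
ft_force: [-4.4, 11.7, 1.9]
width: 0.0002
grip_force: 5.0
```

Run:
```python
from st import *
st(); im,k=shot('wrist','w2.png'); im2,_=shot('top','t3.png')
a=cv2.resize(im2[145:255,300:425],(640,560)); 
b=np.vstack([cv2.resize(im,(320,200)),np.zeros((360,320,3),np.uint8)])
s=shot('scene','s3.png')[0][190:290,290:400]; b[210:530]=cv2.resize(s,(320,320))
cv2.imwrite('pics/c3.png',cv2.resize(np.hstack([a,b]),(800,466))[:,:,::-1])
```

```text
t 4.42 chamber mm [ 68.8  20.5 140.3] toolY deg -13.9 tz [-0.002  0.006 -1.   ] F [-4.4 11.7  1.9] w 0.0002 grip 5.0
```

View pics/c3.png

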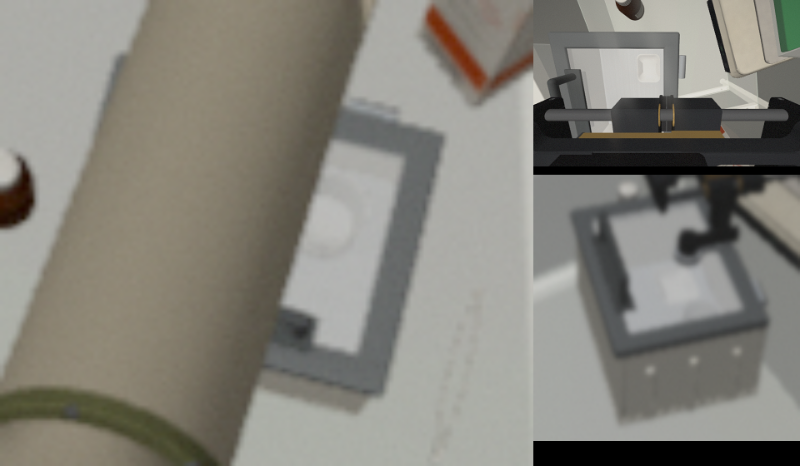

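The lever now points back under the finger, and the force has risen to 12 N, which suggests the stop. I'll press slightly more, back off and lift, then check the angle in the pictures.

Emit:
{"api": "arm_command", "payload": {"moves": [-0.15, 0, 0, 0, 0, 0, 0, 0, 0, 0, 0, 0]}}

```text
time: 4.82
ee_pos: [0.6097, -0.0971, 0.1403]
eef_rot: [0.787, 0.617, 0.001, -0.003]
ft_force: [-2.5, 14.4, 3.1]
width: 0.0004
grip_force: 6.7
```

Emit:
{"api": "arm_command", "payload": {"moves": [0.6, 0, 0, 0, 0.6, 0, 0, 0, 0, 0, -2.5, 0, 0, 0, -3, 0, 0, -3, -1, 0, 0, -3, 0, 0, 0, -3, 0, 0, 0, -3, 0, 0, 0, 0, 0, 0], "fingers": 60}}

```text
time: 5.57
ee_pos: [0.4923, -0.0609, 0.2055]
eef_rot: [0.788, 0.615, 0.001, -0.001]
ft_force: [0.9, -0.3, -0.2]
width: 0.0491
grip_force: 0.0
```

Run:
```python
from st import *
st(); im,k=shot('wrist','w3.png'); im2,_=shot('top','t4.png')
s,_=shot('scene','s4.png')
cv2.imwrite('pics/c4.png',np.vstack([im[60:300],cv2.resize(np.hstack([im2[145:255,290:410],s[185:295,290:410]]),(640,293))])[:,:,::-1])
```

```text
t 5.57 chamber mm [-53.9  27.1 205.5] toolY deg -14.06 tz [-0.001  0.003 -1.   ] F [ 0.9 -0.3 -0.2] w 0.0491 grip 0.0
```

View pics/c4.png

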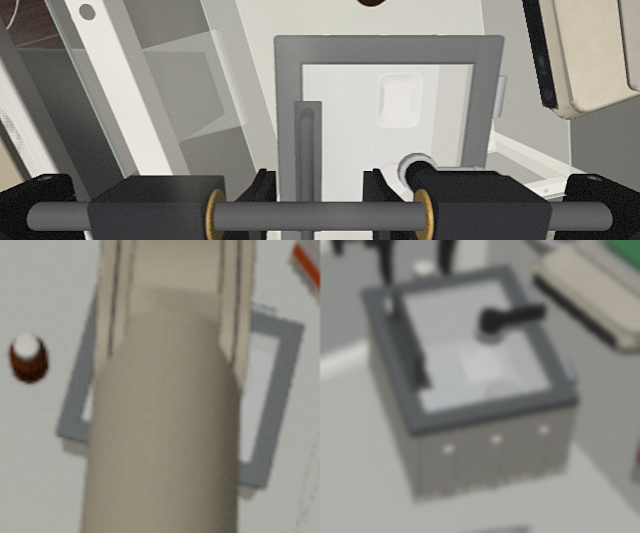

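The scene crop shows the lever pointing back from the hub at about (354,216) to the tip at about (374,212) in scene pixels. I'll compute the angle.

Run:
```python
from st import *
i=r.camera_info('scene'); im=cv2.imread('pics/s4.png'); g=im.max(2)
m=np.zeros_like(g); m[204:222,345:382]=(g[204:222,345:382]<60)
print(m.sum()); 
for a in(1.2,1.4,1.5,1.57): print(a,proj(i,W(.025,0,.152)),proj(i,W(.025+.06*np.sin(a),.06*np.cos(a),.152)), proj(i,W(.025+.06*np.sin(a),.06*np.cos(a),.134)))
for row in g[203:222,344:382]: print(' '.join('%3d'%v for v in row))
k=r.camera_info('wrist')
print('wrist hub pred',proj(k,W(.025,0,.152)),'tip',[proj(k,W(.025+.06*np.sin(a),.06*np.cos(a),.152)) for a in(1.2,1.4,1.57)])
for y in(-.048,0,.048): print('bar',proj(k,W(-.065,y,.163)))
```

```text
147
1.2 (np.float64(353.96537470783653), np.float64(213.85625204608527)) (np.float64(370.32344084049237), np.float64(205.38247504443862)) (np.float64(369.750282658725), np.float64(210.0440921750527))
1.4 (np.float64(353.96537470783653), np.float64(213.85625204608527)) (np.float64(372.8230777115629), np.float64(207.8570307250144)) (np.float64(372.2183505403435), np.float64(212.5244326559891))
1.5 (np.float64(353.96537470783653), np.float64(213.85625204608527)) (np.float64(373.8135552146443), np.float64(209.203180027316)) (np.float64(373.19557626739197), np.float64(213.87353660342768))
1.57 (np.float64(353.96537470783653), np.float64(213.85625204608527)) (np.float64(374.39520269748283), np.float64(210.179974200546)) (np.float64(373.7690758046177), np.float64(214.85239211184756))
153 154 157 160 161 163 163 164 165 166 167 168 165 153 131 108  95  92  92  92  96 108 125 133 129 128 122 102  75  51  40  40  50  72  96 122 142 149
164 164 165 167 167 168 168 168 169 170 169 170 167 160 142 119 100  94  93  93  93 100 117 131 133 132 132 125 104  76  54  42  41  46  64  91 121 141
168 168 
[... 2359 characters left out ...]
 140 117 101  95  93  93  93  96 108 122 135 142 142 142 142 142
171 171 170 158 136 118 109 107 107 104 103 101 103 109 121 142 160 167 170 169 170 164 151 131 109  97  94  93  93  95 100 113 131 139 142 142 142 142
wrist hub pred (np.float64(417.2202053614003), np.float64(249.66410103315792)) tip [(np.float64(494.8164013703913), np.float64(222.69425422364571)), (np.float64(496.75776173754343), np.float64(237.12245247824114)), (np.float64(495.87433624633906), np.float64(249.50120037716974))]
bar (np.float64(299.42031890017273), np.float64(313.2888807977937))
bar (np.float64(298.24661768734086), np.float64(256.28136894936176))
bar (np.float64(296.931425021161), np.float64(192.4015154734353))
```

Run:
```python
import cv2
im=cv2.imread('pics/w3.png'); cv2.imwrite('pics/w3c.png',cv2.resize(im[150:270,260:520],None,fx=3,fy=3,interpolation=cv2.INTER_CUBIC))
```

```text
(no output)
```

View pics/w3c.png

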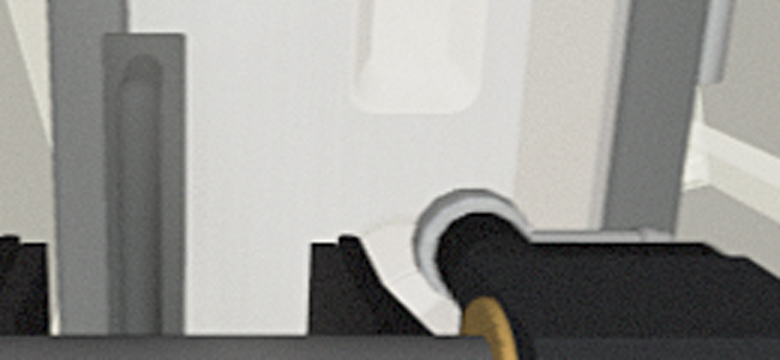

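The lever's tip rows (209.3–215.3) match the 1.57 rad prediction (209.2–215.8) within about 0.03 rad, and the stop held 14 N, so the vent is open. Now I'll fix the bar position from a fresh, settled wrist image.

Run:
```python
from st import *
s=st(); im,k=shot('wrist','w5.png'); g=im.max(2)
for v in range(158,262,12): print(v,g[v,276:330:1])
print('pred',proj(k,W(-.065,.048,.158)),proj(k,W(-.065,0,.158)),'hub',proj(k,W(.025,0,.152)))
for y in(-.01,.03,.045):print(y,proj(k,W(-.065-.005,y,.158)),proj(k,W(-.065+.005,y,.158)))
```

```text
t 5.72 chamber mm [-49.6  27.8 206.1] toolY deg -14.03 tz [ 0.002  0.001 -1.   ] F [-0.  -0.1 -0.2] w 0.0512 grip 0.0
158 [129 132 129 134 130 130 132 134 129 131 131 130 132 135 136 134 134 129
 114 109 151 209 221 218 215 212 213 213 213 214 215 210 216 216 214 214
 215 215 215 215 216 216 215 215 215 217 215 215 217 216 218 219 218 219]
170 [128 129 131 128 124 130 128 132 131 128 136 127 100 104 104 105 104 104
 105 109 109 103  96  96  94  96  94  95  94 101 111 117 120 119 116 116
 118 120 109 155 224 216 214 215 215 214 214 214 214 217 216 216 215 216]
182 [128 127 126 126 127 128 128 127 128 128 130 127 102  97  97  98  93 100
 100 107 107 106 111 111 107 104 104  98  99  93  95 114 112 118 117 117
 116 118 103 153 225 216 214 213 215 213 216 215 217 217 215 215 215 216]
194 [131 124 132 129 128 131 129 129 130 130 129 126 114  94 103  96  84  94
  98  99 105  98 105 106  95  96  95  96  89  87  95 115 112 109 115 116
 114 112 109 155 225 217 216 214 213 214 214 213 214 216 213 216 215 214]
206 [127 131 128 132 126 124 128 128 125 126 129 133 120  91  91  99  88  84
  93  96 
[... 932 characters left out ...]
 68  56  81 102  95  99 101
 102  96  84 134 217 220 214 215 216 214 214 215 215 216 215 214 216 214]
pred (np.float64(297.4129670616184), np.float64(190.6279960322488)) (np.float64(298.6738745437296), np.float64(253.27174699197354)) hub (np.float64(417.2202053614003), np.float64(249.66410103315792))
-0.01 (np.float64(292.26980072270464), np.float64(265.4641336477596)) (np.float64(305.5680547555134), np.float64(265.4455265558068))
0.03 (np.float64(290.9339763515531), np.float64(214.97447539068426)) (np.float64(304.8713478531965), np.float64(214.95768995251734))
0.045 (np.float64(290.39933351562865), np.float64(194.7667784371174)) (np.float64(304.592502762724), np.float64(194.75079187444607))
```

Row 218 puts the bar axis at column 299.4 against 298 predicted, so the bar is at chamber x ≈ -64 mm, y ≈ 0. I'll move over it, descend and grip.

Emit:
{"api": "arm_command", "payload": {"moves": [-0.7, -0.4, 0, 0, -0.7, -0.4, 0, 0, -0.7, -0.35, 0, 0, -0.7, -0.3, 0, 0, 0, 0, 1.2, 0, 0, 0, 1.5, 0, 0, 0, 1.5, 0, 0, 0, 1.3, 0, 0, 0, 0.7, 0, 0, 0, 0.5, 0, 0, 0, 0, 0, 0, 0, 0, 0]}}

```text
time: 6.77
ee_pos: [0.4754, -0.085, 0.1389]
eef_rot: [0.788, 0.615, 0.0, 0.0]
ft_force: [-0.0, 1.4, -0.5]
width: 0.0522
grip_force: 0.0
```

```bash
python3 st.py
```

```text
t 6.77 chamber mm [-64.5  -0.4 138.9] toolY deg -14.04 tz [ 0. -0. -1.] F [-0.   1.4 -0.5] w 0.0522 grip 0.0
```

Emit:
{"api": "arm_command", "payload": {"moves": [0, 0, 0, 0, 0, 0, 0, 0, 0, 0, 0, 0, 0, 0, 0, 0, 0, 0, 0, 0, 0, 0, 0, 0, 0, 0, 0, 0, 0, 0, 0, 0], "fingers": 0, "squeeze": 45}}

```text
time: 7.43
ee_pos: [0.4762, -0.0849, 0.1388]
eef_rot: [0.788, 0.616, 0.001, 0.001]
ft_force: [0.4, -0.7, -3.7]
width: 0.0087
grip_force: 44.9
```

```bash
python3 st.py
```

```text
t 7.43 chamber mm [-6.370e+01 -1.000e-01  1.388e+02] toolY deg -14.02 tz [ 0.002 -0.    -1.   ] F [ 0.4 -0.7 -3.7] w 0.0087 grip 44.9
```

The bar is held at 45 N. Now I'll pull slowly, with small steps along the arc.

Emit:
{"api": "arm_command", "payload": {"moves": [0, 0.01, -0.05, 0, 0, 0.02, -0.05, 0, 0, 0.01, -0.05, 0, 0, 0.02, -0.05, 0, 0, 0.01, -0.05, 0, 0, 0.02, -0.05, 0]}}

```text
time: 7.93
ee_pos: [0.4766, -0.085, 0.1405]
eef_rot: [0.788, 0.616, 0.0, 0.001]
ft_force: [10.8, -2.2, -17.2]
width: 0.0085
grip_force: 44.8
```

```bash
python3 st.py
```

```text
t 7.93 chamber mm [-6.330e+01 -1.000e-01  1.405e+02] toolY deg -14.02 tz [ 0.001 -0.001 -1.   ] F [ 10.8  -2.2 -17.2] w 0.0085 grip 44.8
```

Emit:
{"api": "arm_command", "payload": {"moves": [0, 0.01, -0.04, 0, 0, 0.01, -0.04, 0, 0, 0.02, -0.04, 0, 0, 0.01, -0.04, 0, 0, 0.01, -0.04, 0, 0, 0, 0, 0]}}

```text
time: 8.43
ee_pos: [0.4775, -0.0853, 0.1431]
eef_rot: [0.788, 0.616, 0.0, 0.001]
ft_force: [10.3, -1.9, -13.2]
width: 0.0086
grip_force: 44.9
```

```bash
python3 st.py
```

```text
t 8.43 chamber mm [-62.4  -0.2 143.1] toolY deg -14.02 tz [ 0.002 -0.001 -1.   ] F [ 10.3  -1.9 -13.2] w 0.0086 grip 44.9
```

It is peeling in a controlled way: 4.3 mm of lift with the force fading. I'll continue along the arc toward 25 mm at the bar.

Emit:
{"api": "arm_command", "payload": {"moves": [0, 0.07, -0.06, 0, 0, 0.07, -0.07, 0, 0, 0.05, -0.08, 0, 0, 0.04, -0.08, 0, 0, 0.04, -0.09, 0, 0, 0.04, -0.09, 0, 0, 0.04, -0.1, 0, 0, 0.04, -0.1, 0, 0, 0.04, -0.1, 0, 0, 0.04, -0.1, 0]}}

```text
time: 9.27
ee_pos: [0.481, -0.0861, 0.1522]
eef_rot: [0.788, 0.616, -0.0, -0.0]
ft_force: [-0.4, 0.8, -5.7]
width: 0.0088
grip_force: 45.1
```

```bash
python3 st.py
```

```text
t 9.27 chamber mm [-5.880e+01 -1.000e-01  1.522e+02] toolY deg -14.02 tz [-0.001  0.    -1.   ] F [-0.4  0.8 -5.7] w 0.0088 grip 45.1
```

Emit:
{"api": "arm_command", "payload": {"moves": [0, 0.05, -0.1, 0, 0, 0.05, -0.1, 0, 0, 0.05, -0.1, 0, 0, 0.05, -0.1, 0, 0, 0.05, -0.1, 0, 0, 0.05, -0.1, 0, 0, 0.05, -0.1, 0, 0, 0.05, -0.1, 0, 0, 0.04, -0.1, 0, 0, 0.04, -0.1, 0, 0, 0.03, -0.08, 0, 0, 0, 0, 0]}}

```text
time: 10.27
ee_pos: [0.4858, -0.0874, 0.163]
eef_rot: [0.788, 0.616, -0.0, -0.0]
ft_force: [-5.6, 1.2, -1.0]
width: 0.0088
grip_force: 45.0
```

Emit:
{"api": "arm_command", "payload": {"moves": [0, 0, 0, 0, 0, 0, 0, 0, 0, 0, 0, 0]}}

```text
time: 10.52
ee_pos: [0.4857, -0.0873, 0.163]
eef_rot: [0.788, 0.615, -0.0, -0.001]
ft_force: [-5.3, 0.9, -1.3]
width: 0.0084
grip_force: 45.0
```

Run:
```python
from st import *
st(); im,k=shot('wrist','w6.png'); im2,_=shot('top','t6.png'); s,i=shot('scene','s6.png')
st()
cv2.imwrite('pics/c6.png',np.hstack([cv2.resize(s[180:300,285:405],(560,560),interpolation=cv2.INTER_CUBIC),cv2.resize(s[150:390,220:340],(0,0),fx=1,fy=1) if 0 else cv2.resize(im2[140:260,300:360],(240,560))])[:,:,::-1])
# predicted scene crop pixels of front lid edge corners for shut and 3 cm
f=lambda p:((proj(i,p)[0]-285)*560/120,(proj(i,p)[1]-180)*560/120)
for h in(0,.02,.03,.04):
    a=np.arcsin(h/.176)
    for y in(-.108,.108):
        for zz in(0,.012):
            x=-.176*np.cos(a)+zz*np.sin(a); z=.176*np.sin(a)+zz*np.cos(a); print(h,y,zz,np.round(f(W(.085+x,y,.11+z)),1))
```

```text
t 10.52 chamber mm [-53.9  -0.2 163. ] toolY deg -14.03 tz [-0.001  0.    -1.   ] F [-5.3  0.9 -1.3] w 0.0084 grip 45.0
t 10.67 chamber mm [-53.9  -0.2 163. ] toolY deg -14.03 tz [-0.001  0.    -1.   ] F [-5.2  1.4 -2.2] w 0.0087 grip 45.0
0 -0.108 0 [179.4 378.7]
0 -0.108 0.012 [179.6 364.6]
0 0.108 0 [ 91.9 124.4]
0 0.108 0.012 [ 91.5 110.5]
0.02 -0.108 0 [181.7 354.7]
0.02 -0.108 0.012 [184.4 339.8]
0.02 0.108 0 [ 93.  100.7]
0.02 0.108 0.012 [94.7 86.2]
0.03 -0.108 0 [184.5 342.1]
0.03 -0.108 0.012 [188.4 327. ]
0.03 0.108 0 [94.8 88.5]
0.03 0.108 0.012 [97.6 73.7]
0.04 -0.108 0 [188.3 329.2]
0.04 -0.108 0.012 [193.5 313.8]
0.04 0.108 0 [97.7 75.9]
0.04 0.108 0.012 [101.5  61. ]
```

View pics/c6.png

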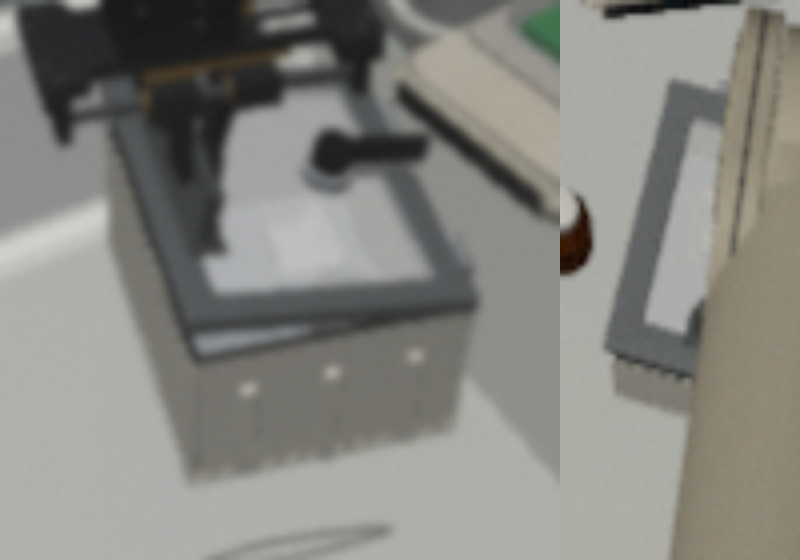

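The crop shows the lid ajar with its front-right corner at about (190,330) in crop pixels, predicted (188,327) for 3 cm. The lever still points back and the tweezers have not moved. I'll compare edge rows with the shut picture as a check.

Run:
```python
from st import *
a=cv2.imread('pics/s4.png').max(2); b=cv2.imread('pics/s6.png').max(2)
i=r.camera_info('scene')
for n in('s4','s6'):
    g=cv2.imread(f'pics/{n}.png').max(2)
    for u in(326,328,331): print(n,u,g[238:264,u])
for h in(0,.025,.03,.035):
    t=np.arcsin(h/.176)
    for zz in(0,.012):
        x=-.176*np.cos(t)+zz*np.sin(t); z=.176*np.sin(t)+zz*np.cos(t); print(h,zz,np.round(proj(i,W(.085+x,-.108,.11+z)),1))
st()
```

```text
s4 326 [ 59  65  73  87 102 109 106 101  97  97  95  96  96  96  96  97  95  90
  79  73  80  99 111 115 116 115]
s4 328 [ 59  68  94 135 162 168 163 151 143 133 119 107  99  95  96  96  94  86
  73  70  85 102 112 114 115 115]
s4 331 [127 119 130 160 177 182 182 183 182 181 168 141 110  98  97  95  90  79
  73  81 100 113 115 117 117 117]
s6 326 [ 89  89  90  89  90  90  91  90  91  89  82  72  67  78  91  94  84  76
  78  92 110 117 116 116 116 116]
s6 328 [108 102  96  92  90  88  90  89  89  88  78  70  71  97 126 139 133 110
  84  80 100 112 114 115 116 115]
s6 331 [175 173 167 155 133 107  93  89  89  87  77  68  77 107 134 145 135 105
  81  93 110 114 116 116 118 116]
0 0 [323.4 261.1]
0 0.012 [323.5 258.1]
0.025 0 [324.2 254.7]
0.025 0.012 [324.9 251.4]
0.03 0 [324.5 253.3]
0.03 0.012 [325.4 250.1]
0.035 0 [324.9 251.9]
0.035 0.012 [325.9 248.7]
t 10.67 chamber mm [-53.9  -0.2 163. ] toolY deg -14.03 tz [-0.001  0.    -1.   ] F [-5.2  1.4 -2.2] w 0.0087 grip 45.0
```

The edge shift of 7.0–7.4 px corresponds to about 2.8 cm, and the arm's own motion says 2.9 cm. I'll nudge up slightly, let it settle, and hand in.

Emit:
{"api": "arm_command", "payload": {"moves": [0, 0, -0.04, 0, 0, 0, -0.04, 0, 0, 0, 0, 0, 0, 0, 0, 0, 0, 0, 0, 0, 0, 0, 0, 0, 0, 0, 0, 0, 0, 0, 0, 0]}}

```text
time: 11.33
ee_pos: [0.4862, -0.0875, 0.1639]
eef_rot: [0.788, 0.615, 0.0, -0.0]
ft_force: [-5.4, 1.5, -1.8]
width: 0.0087
grip_force: 45.0
```

Run:
```python
from st import *
s=st(); print(np.abs(s['joint_vel']).max()); print(r.close_job())
```

```text
t 11.33 chamber mm [-53.4  -0.2 163.9] toolY deg -14.03 tz [-0.  0. -1.] F [-5.4  1.5 -1.8] w 0.0087 grip 45.0
0.0019567535280297366
the job is handed in; nothing more can be done
None
```

I turned the vent lever to its open stop, peeled the lid free slowly, and handed the job in at 11.3 s with the lid held steady by the bar, its front edge about 3 cm above the rim; `close_job` returned no verdict.

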